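# Seat a casting on the cam lift and hold it at full lift

### The job

Lift the yellow casting by its stem out of the open mould and stand it upright in the round pocket of the lowered cam-lift stage, then let go of it. Then take the red knob of the cam lever, swing the lever up until the cam is at its highest lift (lever straight up, not beyond), and finish while still holding the knob there, so that the light sensor can read the raised casting. Leave the cup, the vial and the big beaker where they stand.

Things in the scene. Friction and masses are not known exactly. Their poses are not given: they have to be found in the camera images.
- casting_center (a point): centre (half-way up, on its axis) of the loose yellow cast part, about 80 g, 48 mm tall: a round flange 44 mm in diameter and 14 mm thick at the bottom, and on it a plain upright stem 20 mm in diameter and 34 mm tall (from 10 mm below this point to 24 mm above it). It starts flange down in the mould cavity with the flange top about flush with the mould's top face (0.026 m above the bench). z axis along the stem, up
- mould: fixed open mould, aluminium block 96x96x26 mm on a dark 112x112x6 mm foot plate; origin at the centre of its underside on the bench. Round cavity in its middle 47 mm in diameter, 14 mm deep, open to the top; four dowel pins stand 2.5 mm proud near the corners. It may be on the left or the right of the bench
- cam_lift: fixed cam-lift fixture (stage, twin eccentric cams, lever); origin at the underside of its grey base plate, straight below the pocket's centre. x axis from the lever side (towards the robot) to the back, y axis to its left. Base plate 125 (x) by 110 (y) by 10 mm; a black light sensor on a post stands at x = +52 to +72 mm and up to 113 mm high. It and the mould swap sides between runs
- stage_pocket (a point): centre of the floor of the round pocket in the stage's top: pocket 52 mm in diameter, 6 mm deep with chamfered rim, in an aluminium plate 76x76 mm. With the lever down the floor is 0.074 m above the bench; it rises 14 mm at the highest lift. The casting stands here flange down, so its centre is then 24 mm above this point
- lever_knob: red cylindrical knob at the end of the cam lever, origin at its centre: 18 mm in diameter, 46 mm long, lying along the fixture's x axis, turning freely on its pin. With the lever down it is 0.048 m above the bench, 81 mm in front of (fixture -x) and 100 mm to the right of (fixture -y) the pocket's centre; with the lever straight up it is 0.148 m above the bench
- lever_pivot (a point): point on the lever's turning axis (which runs along the fixture's x) in the plane of the knob's centre, 0.048 m above the bench; the knob's centre swings round it at a radius of 100 mm, in the fixture's y-z plane
- cam_lever (a joint): angle of the cam lever in rad: 0 lying level to the fixture's -y side, growing as it swings up, 1.571 straight up, which is the highest lift; it can go on to 2.3, where the stage sinks again (stage height 14 mm times the sine of the angle). A spring pulls it back to 0 whenever it is let go; about 1 to 2 N at the knob moves and holds it
- cup: clear plastic cup 67x70x60 mm, a loose bystander; origin at the centre of its underside
- vial: small beige reagent vial with white cap, 32 mm in diameter, 84 mm tall, a loose bystander; origin at the centre of its underside
- beaker_1l: big clear beaker 125x131x148 mm, a loose bystander at the left; origin at the centre of its underside

How it is judged:
By the outcome, as a careful person would: the job done as asked, in the order asked, and still so for the second after the job is handed in, while the arm keeps its last pose, push and grip.
It also fails if it takes over 61 s, if anything falls off the work surface, if the arm or the gripper's body presses on something with over 40 N, if the wrist force passes 120 N, or if a joint passes its speed limit or range.

### The arm

A 7-joint arm with a two-finger parallel gripper is mounted at the origin on a cart in front of the work surface, level with it; the furniture and walls round the work are solid. World frame = base frame: x ahead of the robot, y to its left, z up, the work surface at z = 0. Lengths are in m, angles in degrees, forces in N, time in s.
With the tool pointing down it reaches from about 0.4 to 0.9 m from the base axis. Payload 5.5 kg.
Tool frame: the origin (TCP) lies at the very end of the fingers, on their centre line; the grasp point (between the pads) lies 19 mm behind it; z points along the fingers, y is the direction in which the jaws open and shut (so a half turn about z gives the same grasp; the last joint's range is limited). The gripper opens to 92 mm and grips with 3 to 60 N. Pads are 19 mm wide; open, the fingers measure 130 mm over their backs; the gripper's body (75 mm by 190 mm) begins 47 mm behind the grasp point.
Start: joints at [-55.222, 28.699, -24.465, 88.831, 12.651, 65.22, -12.049], TCP at [0.219, 0.612, 0.227] pointing down, gripper open.
Joint ranges: [-164.97, 164.97], [-17.58, 116.51], [-87.97, 89.64], [11.32, 138.91], [-80.73, 260.73], [10.89, 115.49], [-147.41, 147.41]. Speed limits (degrees/s): [147.25, 147.25, 180, 180, 180, 180, 180].

### API

Orientations are given as [roll, pitch, yaw] about the fixed x, y, z axes, in that order (R = Rz(yaw) Ry(pitch) Rx(roll)).
In Python, from plant import env gives the robot as it stands. The module is installed in compiled form; this text tells all that it offers.
- The arm moves only by the tool play_rows, never from a script. Its argument "plan" is a list of rows, each an object of numbers: "fingers": the opening, from 0 (shut) to 1 (fully open); "dx", "dy", "dz": the shift along the tool's x, y, z in mm; "ax", "ay", "az": the turn, a rotation vector about the tool's x, y, z in rad. A call has exactly 10 rows; each row shifts and turns the commanded pose from where the row before left it, along the tool's axes as they then stand; what a row does not reach is not made up. A row lasts 1/10 s, in which the tool goes at most 50 mm and 8.59 degrees, less where a joint would pass 70% of its speed; a pose out of reach is approached as far as the arm can. A call is refused whole if a number of a shift passes 50 or a number of a turn 0.15, either way. A call with a gripper value outside its range is refused whole. The fingers move at their own pace and stop on an object; "newtons" is the grip in N (left out, the last holds). Time passes only in rows, so rows that do not move let the fingers close, or fill a call up. It gives the time, the measured TCP pose, the force and the opening at its end, in the units of the state.
- env.state(): the state, without advancing time (a new reading comes with each control period).
- env.grab_frame(name): name is "scene" or "top" or "wrist"; returns the picture (400x640x3 uint8, red, green, blue); there is no depth.
- env.camera_params(name): a dict with "mtx" (3x3 intrinsics, pixels), "extrinsics" (4x4, takes a point from camera to world coordinates). Camera axes: x right, y down, z forward; pixel columns grow to the right and rows downward; lengths in m; the calibration is good to about 2 mm. A picture is of the moment at which its call begins: read the wrist's pose just before it. camera_params takes no time and is no camera call; for the wrist camera it gives the pose at the moment of the call.
- env.close_job(): hands the job in, once; it reports no verdict.
Trained networks look in the newest picture that a camera, given by its name, has taken for a name from the list of things; names that differ only in an ending like _2 or _b are one class to them, and where a whole thing is asked for, a point or a joint stands for the part that bears it (a point fixed in the world has none). Each returns a list of dicts, best first, with "confidence" (0 to 1); they miss things now and then, are a little off and sometimes report something else, mostly with a low value. They report only what shows in the picture. A call takes as long as a camera call.
- env.look_for(target, camera): "location" ([column, row] in pixels, amid what is visible of it).
- env.cut_out(target, camera): "region" (400x640 bool, what is visible of it) and "location" ([column, row] in pixels, amid what is visible of it).
- env.pinpoint(target, camera): "location" ([column, row] in pixels: a listed point, or the origin of a listed thing).
The state is a dict: "clock": time; "q": joint angles; "qvel": joint speeds; "tau": joint torques, N m; "tool_pos": TCP position; "tcp_rot": TCP orientation; "wrist_force": force on the tool from outside, world axes, zero at the start; "torque": the same for the moment, N m; "gripper_width": opening from 0.0 (shut) to 1.0 (fully open).
Only numpy, scipy, OpenCV 4.12 (cv2) and the standard library are available. Lean on these libraries where they do the work, as an engineer would, in place of code of your own. Each camera call takes 0.05 s, during which the arm holds its last target.

## Working session

There is one attempt and no reset: what is moved stays moved. The work goes in short steps, Python scripts to look and compute and a tool call to move; the robot and the scene stay as the last step left them, time stands still between calls to the robot, and variables do not carry over. Pictures are saved under pics/ and viewed, and the job is handed in when it is done.

Besides the shell and the picture viewer there is one more tool, called after "Request:" by a JSON object that holds its "api" and its "payload". play_rows: Moves the arm, as the interface text tells. Its arguments: {"type":"object","properties":{"plan":{"type":"array"},"newtons":{"type":"number"}},"required":["plan"]}

```bash
mkdir -p pics
python3 - <<'E'
from plant import env
import cv2,numpy as np
s=env.state();print({k:np.round(v,3).tolist() for k,v in s.items()})
for c in ["scene","top"]:
    im=env.grab_frame(c);cv2.imwrite(f"pics/{c}0.png",im[:,:,::-1])
    p=env.camera_params(c);print(c,np.round(p['mtx'],1).tolist(),np.round(p['extrinsics'],3).tolist())
    for t in ["casting_center","mould","cam_lift","stage_pocket","lever_knob","lever_pivot","cup","vial","beaker_1l"]:
        r=env.pinpoint(t,c);print(c,t,[(np.round(d['location'],1).tolist(),round(d['confidence'],2)) for d in r[:2]])
print(env.state()['clock'])
E
```

```text
{'clock': 0.0, 'q': [-55.223, 28.754, -24.452, 88.89, 12.651, 65.22, -12.049], 'qvel': [0.036, 0.029, -0.091, -0.08, 0.05, -0.033, -0.067], 'tau': [0.001, -56.66, -5.816, -27.912, -0.069, 0.031, 0.0], 'tool_pos': [0.219, 0.611, 0.226], 'tcp_rot': [-179.89, -0.004, 160.305], 'wrist_force': [-0.278, -0.078, -0.134], 'torque': [-0.006, 0.016, 0.013], 'gripper_width': 0.999}
scene [[476.8, 0.0, 322.2], [0.0, 476.8, 202.3], [0.0, 0.0, 1.0]] [[0.842, -0.361, 0.401, -0.051], [-0.539, -0.559, 0.63, -1.009], [-0.004, -0.747, -0.665, 1.09], [0.0, 0.0, 0.0, 1.0]]
scene casting_center [([284.1, 179.0], 0.67)]
scene mould [([288.1, 186.2], 0.69)]
scene cam_lift [([349.6, 241.7], 0.74)]
scene stage_pocket [([352.2, 233.0], 0.85)]
scene lever_knob [([343.3, 263.5], 0.67)]
scene lever_pivot [([326.4, 244.5], 0.96)]
scene cup [([340.0, 196.4], 0.87)]
scene vial [([421.8, 322.9], 0.52)]
scene beaker_1l [([243.5, 148.5], 0.65)]
top [[393.9, 0.0, 322.0], [0.0, 393.9, 196.2], [0.0, 0.0, 1.0]] [[0.015, -0.994, 0.11, 0.411], [-1.0, -0.015, 0.001, -0.042], [0.001, -0.11, -0.994, 1.342], [0.0, 0.0, 0.0, 1.0]]
top casting_center [([260.7, 200.5], 0.55), ([173.0, 206.9], 0.52)]
top mould [([265.4, 198.3], 0.61), ([465.1, 197.1], 0.43)]
top cam_lift [([361.9, 196.4], 0.87)]
top stage_pocket [([363.6, 189.8], 0.65)]
top lever_knob [([392.2, 218.7], 0.52)]
top lever_pivot [([361.8, 215.8], 0.74)]
top cup [([307.3, 166.5], 0.88)]
top vial [([462.3, 195.1], 0.72)]
top beaker_1l [([173.6, 206.7], 0.77), ([305.7, 167.0], 0.46)]
1.0
```

```bash
cat > h.py <<'E'
import numpy as np
P={'scene':([[476.8,0,322.2],[0,476.8,202.3],[0,0,1]],)}
from plant import env
def ray(c,uv):
    p=env.camera_params(c);K=np.array(p['mtx']);E=np.array(p['extrinsics'])
    d=E[:3,:3]@np.linalg.solve(K,[uv[0],uv[1],1]);return E[:3,3],d/np.linalg.norm(d)
def onz(c,uv,z):
    o,d=ray(c,uv);return o+d*(z-o[2])/d[2]
def tri(l):
    A=np.zeros((3,3));b=np.zeros(3)
    for c,uv in l:
        o,d=ray(c,uv);M=np.eye(3)-np.outer(d,d);A+=M;b+=M@o
    return np.linalg.solve(A,b)
def proj(c,X):
    p=env.camera_params(c);K=np.array(p['mtx']);E=np.linalg.inv(np.array(p['extrinsics']))
    x=K@(E[:3,:3]@np.array(X)+E[:3,3]);return x[:2]/x[2]
E
python3 - <<'E'
from h import *
D={'casting':((284.1,179.0),(260.7,200.5),.036),'mould':((288.1,186.2),(265.4,198.3),0),'lift':((349.6,241.7),(361.9,196.4),0),'pocket':((352.2,233),(363.6,189.8),.074),'knob':((343.3,263.5),(392.2,218.7),.048),'pivot':((326.4,244.5),(361.8,215.8),.048),'cup':((340,196.4),(307.3,166.5),0),'vial':((421.8,322.9),(462.3,195.1),0),'beaker':((243.5,148.5),(173.6,206.7),0)}
for k,(a,b,z) in D.items(): print(k,onz('scene',a,z).round(3),onz('top',b,z).round(3),tri([('scene',a),('top',b)]).round(3))
import cv2
for c in ('scene','top'):
    im=cv2.imread(f'pics/{c}0.png'); cv2.imwrite(f'pics/{c}0z.png',cv2.resize(im[100:350,150:500],None,fx=2.25,fy=2.25,interpolation=cv2.INTER_CUBIC))
E
```

```text
casting [0.538 0.166 0.036] [0.538 0.163 0.036] [0.538 0.163 0.038]
mould [0.55  0.162 0.   ] [0.55  0.153 0.   ] [0.547 0.153 0.008]
lift [ 0.578 -0.18   0.   ] [ 0.561 -0.177  0.   ] [ 0.568 -0.181  0.004]
pocket [ 0.562 -0.211  0.074] [ 0.575 -0.175  0.074] [ 0.582 -0.181  0.036]
knob [ 0.485 -0.277  0.048] [ 0.484 -0.272  0.048] [ 0.486 -0.274  0.044]
pivot [ 0.485 -0.188  0.048] [ 0.492 -0.172  0.048] [ 0.493 -0.174  0.031]
cup [0.675 0.016 0.   ] [0.662 0.012 0.   ] [0.665 0.01  0.008]
vial [ 0.568 -0.529  0.   ] [ 0.571 -0.522  0.   ] [ 0.573 -0.525 -0.009]
beaker [0.517 0.46  0.   ] [0.516 0.466 0.   ] [ 0.518  0.467 -0.004]
```

View pics/scene0.png

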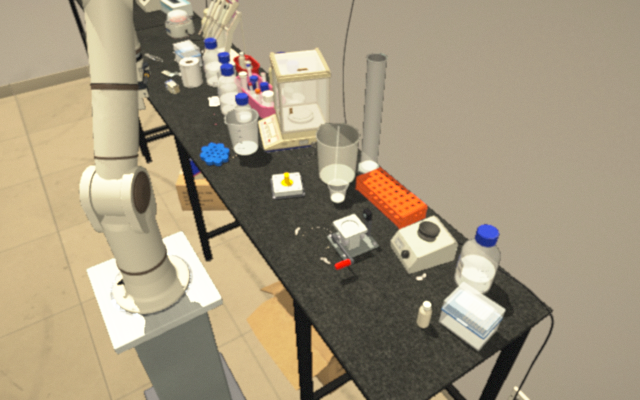

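View pics/top0.png

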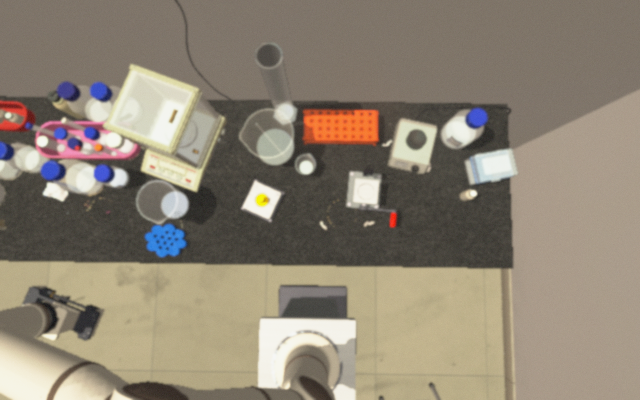

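```bash
ls -la . pics
```

```text
.:
total 16
drwxr-xr-x  3 agent agent 4096 Dec  6 12:56 .
drwxr-xr-x 23 root  root  4096 Dec  6 12:55 ..
-rw-r--r--  1 agent agent  656 Dec  6 12:56 h.py
drwxr-xr-x  2 agent agent 4096 Dec  6 12:56 pics

pics:
total 1860
drwxr-xr-x 2 agent agent   4096 Dec  6 12:56 .
drwxr-xr-x 3 agent agent   4096 Dec  6 12:56 ..
-rw-r--r-- 1 agent agent 404967 Dec  6 12:56 scene0.png
-rw-r--r-- 1 agent agent 585724 Dec  6 12:56 scene0z.png
-rw-r--r-- 1 agent agent 384600 Dec  6 12:56 top0.png
-rw-r--r-- 1 agent agent 516154 Dec  6 12:56 top0z.png
```

The scene view shows the casting in the mould at (284,179) and the red knob at (343,264). In the top view they are at (263,200) and (393,219). Both agree with the network results. I'll move over the casting, aligning the yaw on the way.

Request:
{"api": "play_rows", "payload": {"plan": [{"fingers":1,"dx":-34,"dy":-32,"az":-0.03},{"fingers":1,"dx":-34,"dy":-32,"az":-0.03},{"fingers":1,"dx":-34,"dy":-32,"az":-0.03},{"fingers":1,"dx":-34,"dy":-32,"az":-0.03},{"fingers":1,"dx":-34,"dy":-32,"az":-0.03},{"fingers":1,"dx":-34,"dy":-32,"az":-0.03},{"fingers":1,"dx":-34,"dy":-32,"az":-0.03},{"fingers":1,"dx":-34,"dy":-32,"az":-0.03},{"fingers":1,"dx":-34,"dy":-32,"az":-0.03},{"fingers":1,"dx":-34,"dy":-32,"az":-0.03}], "newtons": 20}}

```text
$.plan[0]: bad value
```

```bash
cat > look.py <<'E'
from h import *
import cv2,sys
n=sys.argv[1];Z=dict(casting_center=.036,mould=.0,stage_pocket=.074,lever_knob=.048,lever_pivot=.048,cam_lift=0)
s=env.state();print(s['clock'],np.round(s['tool_pos'],4),np.round(s['tcp_rot'],2),np.round(s['wrist_force'],1),s['gripper_width'])
im=env.grab_frame('wrist');cv2.imwrite(f'pics/w{n}.png',im[:,:,::-1])
for t in sys.argv[2:]:
    for d in env.pinpoint(t,'wrist')[:2]:
        print(t,np.round(d['location'],1),round(d['confidence'],2),onz('wrist',d['location'],Z[t]).round(4))
E
python3 look.py 1 casting_center mould stage_pocket
```

```text
1.0 [0.2191 0.612  0.2267] [180.   -0.  160.3] [ 0.6 -0.   0.3] 0.998858412405402
```

View pics/w1.png

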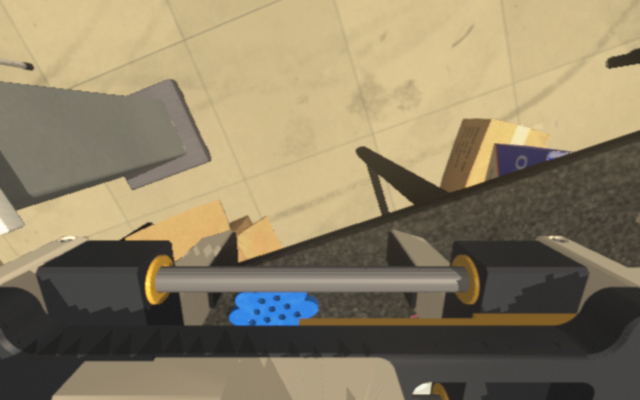

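Request:
{"api": "play_rows", "payload": {"plan": [{"fingers":1,"dx":-34,"dy":-32,"dz":0,"ax":0,"ay":0,"az":-0.03},{"fingers":1,"dx":-34,"dy":-32,"dz":0,"ax":0,"ay":0,"az":-0.03},{"fingers":1,"dx":-34,"dy":-32,"dz":0,"ax":0,"ay":0,"az":-0.03},{"fingers":1,"dx":-34,"dy":-32,"dz":0,"ax":0,"ay":0,"az":-0.03},{"fingers":1,"dx":-34,"dy":-32,"dz":0,"ax":0,"ay":0,"az":-0.03},{"fingers":1,"dx":-34,"dy":-32,"dz":0,"ax":0,"ay":0,"az":-0.03},{"fingers":1,"dx":-34,"dy":-32,"dz":0,"ax":0,"ay":0,"az":-0.03},{"fingers":1,"dx":-34,"dy":-32,"dz":0,"ax":0,"ay":0,"az":-0.03},{"fingers":1,"dx":-34,"dy":-32,"dz":0,"ax":0,"ay":0,"az":-0.03},{"fingers":1,"dx":-34,"dy":-32,"dz":0,"ax":0,"ay":0,"az":-0.03}], "newtons": 20}}

```text
clock: 2.2
tool_pos: [0.4854, 0.2282, 0.2271]
tcp_rot: [180.0, 0.0, 177.6]
wrist_force: [-0.4, 1.0, 0.2]
gripper_width: 0.994
```

```bash
python3 look.py 2 casting_center mould stage_pocket
```

```text
2.2 [0.4854 0.2282 0.2271] [1.7999e+02 4.0000e-02 1.7756e+02] [-0.4  1.   0.2] 0.9938722065793616
casting_center [262.2 226.2] 0.68 [0.5492 0.153  0.036 ]
mould [264.5 214. ] 0.76 [0.5417 0.1548 0.    ]
stage_pocket [ 39.  241.1] 0.49 [ 0.5364 -0.1006  0.074 ]
```

View pics/w2.png

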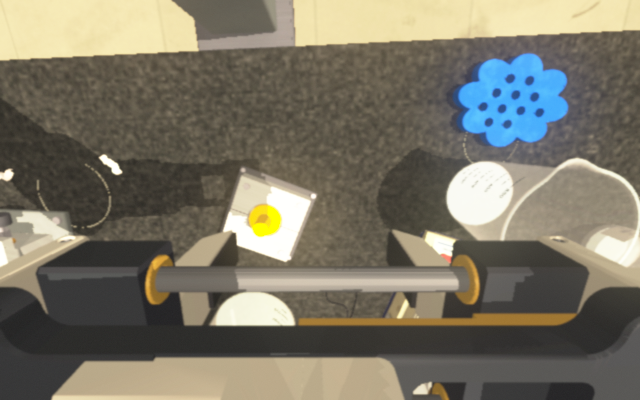

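```bash
cat > model.py <<'E'
from h import *
import cv2
def circ(c,C,r,n=40):
    return np.array([proj(c,np.array(C)+[r*np.cos(a),r*np.sin(a),0]) for a in np.linspace(0,2*np.pi,n)])
def fitcast(img,c,box=None,z0=.012,x0=(.545,.157)):
    """max IoU of yellow mask with the silhouette of the casting"""
    from scipy.optimize import minimize
    hsv=cv2.cvtColor(img,cv2.COLOR_RGB2HSV);m=cv2.inRange(hsv,(20,120,60),(36,255,255))
    n,l,st,ce=cv2.connectedComponentsWithStats(m)
    p=proj(c,[*x0,z0+.024]);k=min(range(1,n),key=lambda i:np.hypot(*(ce[i]-p))+(1e3 if st[i,4]<15 else 0))
    m=(l==k);S=8;x,y,w,h=st[k,:4];X0,Y0=x-12,y-12;W,H=w+24,h+24
    big=cv2.resize(m[Y0:Y0+H,X0:X0+W].astype(np.uint8)*255,None,fx=S,fy=S,interpolation=cv2.INTER_LINEAR)>127
    def f(v):
        r=np.zeros(big.shape,np.uint8)
        for a in ([(z0,.022),(z0+.014,.022)] if z0>.05 else [(z0+.014,.022)],[(z0+.014,.010),(z0+.048,.010)]):
            pts=np.vstack([circ(c,[v[0],v[1],z],rr) for z,rr in a])
            pts=((pts+.5-[X0,Y0])*S-.5).astype(np.float32)
            cv2.fillConvexPoly(r,cv2.convexHull(pts).astype(np.int32),1)
        r=r>0;return 1-(r&big).sum()/(r|big).sum()
    b=minimize(f,x0,method='Nelder-Mead',options=dict(initial_simplex=[x0,(x0[0]+.01,x0[1]),(x0[0],x0[1]+.01)],xatol=2e-4,fatol=1e-4))
    return b.x,1-b.fun,m.sum()
E
python3 - <<'E'
from model import *
w=cv2.imread('pics/w2.png')[:,:,::-1].copy();t=cv2.imread('pics/top0.png')[:,:,::-1].copy();s=cv2.imread('pics/scene0.png')[:,:,::-1].copy()
for c,i in (('wrist',w),('top',t),('scene',s)): print(c,fitcast(i,c))
z=cv2.resize(w[150:290,190:350],None,fx=5,fy=4.2,interpolation=cv2.INTER_CUBIC);cv2.imwrite('pics/w2z.png',z[:,:,::-1])
E
```

```text
Traceback (most recent call last):
  File "model.py", line 20, in fitcast
    b=minimize(f,x0,method='Nelder-Mead',options=dict(initial_simplex=[x0,(x0[0]+.01,x0[1]),(x0[0],x0[1]+.01)],xatol=2e-4,fatol=1e-4))
  File "model.py", line 16, in f
    pts=np.vstack([circ(c,[v[0],v[1],z],rr) for z,rr in a])
                   ~~~~^^^^^^^^^^^^^^^^^^^^
  File "model.py", line 4, in circ
    return np.array([proj(c,np.array(C)+[r*np.cos(a),r*np.sin(a),0]) for a in np.linspace(0,2*np.pi,n)])
                     ~~~~^^^^^^^^^^^^^^^^^^^^^^^^^^^^^^^^^^^^^^^^^^^
  File "h.py", line 15, in proj
    p=env.camera_params(c);K=np.array(p['mtx']);E=np.linalg.inv(np.array(p['extrinsics']))
ValueError: time passes only in moves, steps and waits
```

```bash
cat > h.py <<'E'
import numpy as np, functools
from plant import env
@functools.lru_cache(None)
def cp(c):
    p=env.camera_params(c);return np.array(p['mtx']),np.array(p['extrinsics'])
def ray(c,uv):
    K,E=cp(c)
    d=E[:3,:3]@np.linalg.solve(K,[uv[0],uv[1],1]);return E[:3,3],d/np.linalg.norm(d)
def onz(c,uv,z):
    o,d=ray(c,uv);return o+d*(z-o[2])/d[2]
def proj(c,X):
    K,E=cp(c)
    x=K@(E[:3,:3].T@(np.array(X)-E[:3,3]));return x[:2]/x[2]
E
python3 - <<'E'
from model import *
w=cv2.imread('pics/w2.png')[:,:,::-1].copy();t=cv2.imread('pics/top0.png')[:,:,::-1].copy();s=cv2.imread('pics/scene0.png')[:,:,::-1].copy()
for c,i in (('wrist',w),('top',t),('scene',s)): print(c,fitcast(i,c))
print(env.state()['clock'],cp('wrist')[0].round(1).tolist(),cp('wrist')[1].round(3).tolist())
z=cv2.resize(w[150:290,190:350],None,fx=5,fy=4.2,interpolation=cv2.INTER_CUBIC);cv2.imwrite('pics/w2z.png',z[:,:,::-1])
E
```

```text
wrist (array([0.53901634, 0.16216987]), np.float64(0.9658201475308295), np.int64(816))
top (array([0.54204793, 0.1610572 ]), np.float64(0.8836568278396693), np.int64(121))
scene (array([0.54389265, 0.15884512]), np.float64(0.8647304020438349), np.int64(108))
2.4 [[281.5, 0.0, 312.0], [0.0, 281.5, 199.6], [0.0, 0.0, 1.0]] [[0.047, 0.959, 0.28, 0.41], [0.999, -0.045, -0.013, 0.232], [-0.0, 0.28, -0.96, 0.384], [0.0, 0.0, 0.0, 1.0]]
```

View pics/w2z.png

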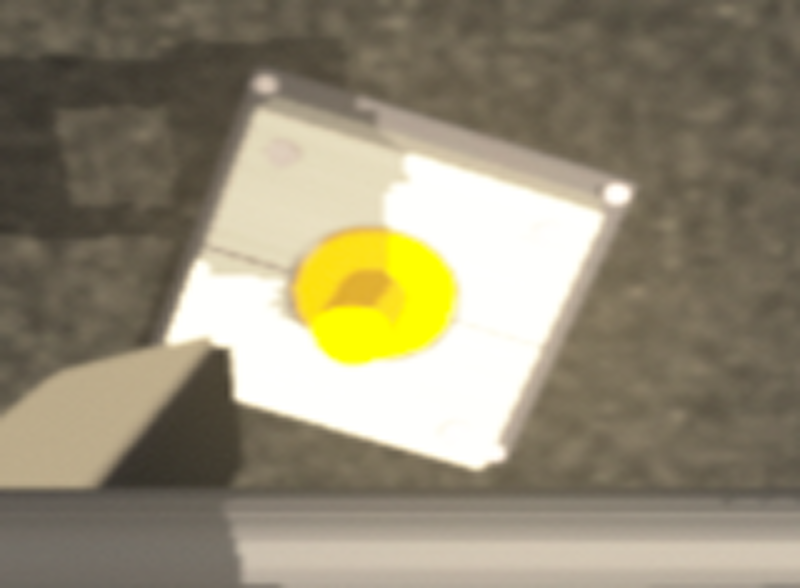

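Request:
{"api": "play_rows", "payload": {"plan": [{"fingers":1,"dx":-19,"dy":-21,"dz":10,"ax":0,"ay":0,"az":0},{"fingers":1,"dx":-19,"dy":-21,"dz":15,"ax":0,"ay":0,"az":0},{"fingers":1,"dx":-18,"dy":-22,"dz":15,"ax":0,"ay":0,"az":0},{"fingers":1,"dx":0,"dy":0,"dz":30,"ax":0,"ay":0,"az":0},{"fingers":1,"dx":0,"dy":0,"dz":30,"ax":0,"ay":0,"az":0},{"fingers":1,"dx":0,"dy":0,"dz":10,"ax":0,"ay":0,"az":0},{"fingers":1,"dx":0,"dy":0,"dz":0,"ax":0,"ay":0,"az":0},{"fingers":1,"dx":0,"dy":0,"dz":0,"ax":0,"ay":0,"az":0},{"fingers":1,"dx":0,"dy":0,"dz":0,"ax":0,"ay":0,"az":0},{"fingers":1,"dx":0,"dy":0,"dz":0,"ax":0,"ay":0,"az":0}]}}

```text
clock: 3.4
tool_pos: [0.5385, 0.1641, 0.1182]
tcp_rot: [179.9, 0.1, 177.5]
wrist_force: [0.5, -0.4, -0.6]
gripper_width: 0.997
```

```bash
python3 look.py 3 casting_center
python3 - <<'E'
from model import *
w=cv2.imread('pics/w3.png')[:,:,::-1].copy()
print(fitcast(w,'wrist',x0=(.539,.162)))
E
```

```text
3.4 [0.5385 0.1641 0.1182] [1.7995e+02 1.4000e-01 1.7751e+02] [ 0.5 -0.4 -0.6] 0.9970473794930856
casting_center [306.4 210.8] 0.61 [0.5427 0.1588 0.036 ]
(array([0.53990789, 0.16112751]), np.float64(0.9698083137810438), np.int64(1753))
```

View pics/w3.png

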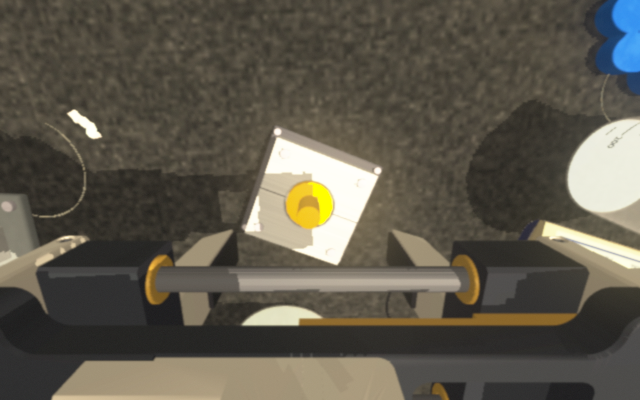

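Casting is at (309,205), centred between the fingers. Both wrist fits agree on (0.540, 0.161). I'll descend and grip.

Request:
{"api": "play_rows", "payload": {"plan": [{"fingers":1,"dx":-1,"dy":-3,"dz":25,"ax":0,"ay":0,"az":0},{"fingers":1,"dx":0,"dy":0,"dz":25,"ax":0,"ay":0,"az":0},{"fingers":1,"dx":0,"dy":0,"dz":20,"ax":0,"ay":0,"az":0},{"fingers":1,"dx":0,"dy":0,"dz":12,"ax":0,"ay":0,"az":0},{"fingers":1,"dx":0,"dy":0,"dz":5,"ax":0,"ay":0,"az":0},{"fingers":0.4,"dx":0,"dy":0,"dz":0,"ax":0,"ay":0,"az":0},{"fingers":0.3,"dx":0,"dy":0,"dz":0,"ax":0,"ay":0,"az":0},{"fingers":0.1,"dx":0,"dy":0,"dz":0,"ax":0,"ay":0,"az":0},{"fingers":0,"dx":0,"dy":0,"dz":0,"ax":0,"ay":0,"az":0},{"fingers":0,"dx":0,"dy":0,"dz":0,"ax":0,"ay":0,"az":0}], "newtons": 30}}

```text
clock: 4.5
tool_pos: [0.5387, 0.1605, 0.0303]
tcp_rot: [180.0, 0.1, 177.5]
wrist_force: [0.6, -0.3, -0.4]
gripper_width: 0.616
```

Request:
{"api": "play_rows", "payload": {"plan": [{"fingers":0,"dx":0,"dy":0,"dz":0,"ax":0,"ay":0,"az":0},{"fingers":0,"dx":0,"dy":0,"dz":0,"ax":0,"ay":0,"az":0},{"fingers":0,"dx":0,"dy":0,"dz":0,"ax":0,"ay":0,"az":0},{"fingers":0,"dx":0,"dy":0,"dz":0,"ax":0,"ay":0,"az":0},{"fingers":0,"dx":0,"dy":0,"dz":0,"ax":0,"ay":0,"az":0},{"fingers":0,"dx":0,"dy":0,"dz":0,"ax":0,"ay":0,"az":0},{"fingers":0,"dx":0,"dy":0,"dz":0,"ax":0,"ay":0,"az":0},{"fingers":0,"dx":0,"dy":0,"dz":0,"ax":0,"ay":0,"az":0},{"fingers":0,"dx":0,"dy":0,"dz":0,"ax":0,"ay":0,"az":0},{"fingers":0,"dx":0,"dy":0,"dz":0,"ax":0,"ay":0,"az":0}]}}

```text
clock: 5.5
tool_pos: [0.5383, 0.1604, 0.0296]
tcp_rot: [-180.0, -0.0, 177.5]
wrist_force: [0.4, 0.2, -0.3]
gripper_width: 0.207
```

Request:
{"api": "play_rows", "payload": {"plan": [{"fingers":0,"dx":0,"dy":0,"dz":0,"ax":0,"ay":0,"az":0},{"fingers":0,"dx":0,"dy":0,"dz":-5,"ax":0,"ay":0,"az":0},{"fingers":0,"dx":0,"dy":0,"dz":-10,"ax":0,"ay":0,"az":0},{"fingers":0,"dx":0,"dy":0,"dz":-20,"ax":0,"ay":0,"az":0},{"fingers":0,"dx":0,"dy":0,"dz":-25,"ax":0,"ay":0,"az":0},{"fingers":0,"dx":0,"dy":0,"dz":-25,"ax":0,"ay":0,"az":0},{"fingers":0,"dx":0,"dy":0,"dz":-25,"ax":0,"ay":0,"az":0},{"fingers":0,"dx":0,"dy":0,"dz":-25,"ax":0,"ay":0,"az":0},{"fingers":0,"dx":0,"dy":0,"dz":-20,"ax":0,"ay":0,"az":0},{"fingers":0,"dx":0,"dy":0,"dz":-10,"ax":0,"ay":0,"az":0}]}}

```text
clock: 6.5
tool_pos: [0.5395, 0.1609, 0.1977]
tcp_rot: [179.9, 0.2, 177.5]
wrist_force: [0.0, 0.2, 0.0]
gripper_width: 0.204
```

```bash
python3 look.py 4
```

```text
6.5 [0.5395 0.1609 0.1977] [179.93   0.22 177.49] [0.  0.2 0. ] 0.20445580879294803
```

View pics/w4.png

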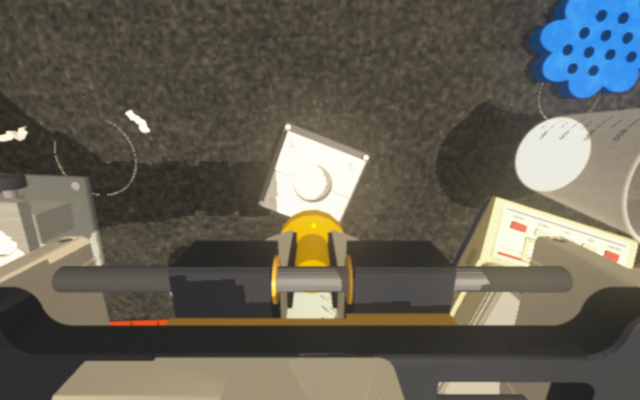

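Request:
{"api": "play_rows", "payload": {"plan": [{"fingers":0,"dx":-4,"dy":-25,"dz":0,"ax":0,"ay":0,"az":0},{"fingers":0,"dx":-6,"dy":-40,"dz":0,"ax":0,"ay":0,"az":0},{"fingers":0,"dx":-7,"dy":-45,"dz":0,"ax":0,"ay":0,"az":0},{"fingers":0,"dx":-7,"dy":-45,"dz":0,"ax":0,"ay":0,"az":0},{"fingers":0,"dx":-7,"dy":-45,"dz":0,"ax":0,"ay":0,"az":0},{"fingers":0,"dx":-7,"dy":-45,"dz":0,"ax":0,"ay":0,"az":0},{"fingers":0,"dx":-7,"dy":-40,"dz":0,"ax":0,"ay":0,"az":0},{"fingers":0,"dx":-6,"dy":-30,"dz":0,"ax":0,"ay":0,"az":0},{"fingers":0,"dx":-4,"dy":-19,"dz":0,"ax":0,"ay":0,"az":0},{"fingers":0,"dx":0,"dy":0,"dz":0,"ax":0,"ay":0,"az":0}]}}

```text
clock: 7.55
tool_pos: [0.5777, -0.1801, 0.1936]
tcp_rot: [-179.9, -0.1, 177.2]
wrist_force: [-0.6, 0.2, -0.3]
gripper_width: 0.208
```

```bash
python3 look.py 5 stage_pocket lever_knob lever_pivot cam_lift
```

```text
7.55 [ 0.5777 -0.1801  0.1936] [-1.7990e+02 -9.0000e-02  1.7715e+02] [-0.6  0.2 -0.3] 0.20750305701681665
stage_pocket [309.3 189.3] 0.97 [ 0.5722 -0.1772  0.074 ]
lever_knob [216.5 101.4] 0.83 [ 0.4826 -0.2677  0.048 ]
lever_knob [309.7 175.3] 0.68 [ 0.563  -0.1765  0.048 ]
cam_lift [312.4 174.9] 0.79 [ 0.5722 -0.1739  0.    ]
```

View pics/w5.png

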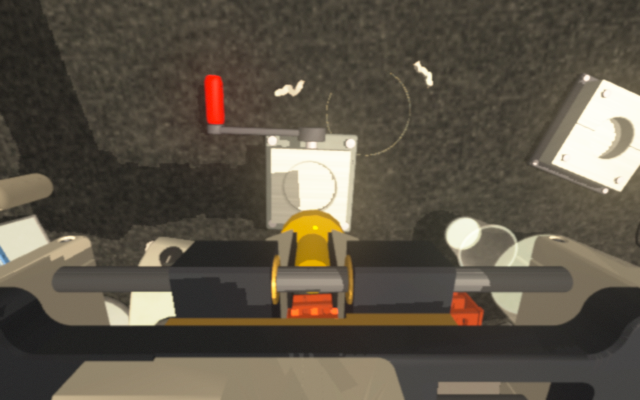

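Run:
```python
from model import *
w=cv2.imread('pics/w5.png')
x0,y0=240,110;S=5
z=cv2.resize(w[y0:y0+120,x0:x0+140],None,fx=S,fy=S,interpolation=cv2.INTER_CUBIC)
def dr(C,r,col):
    p=((circ('wrist',C,r)+.5-[x0,y0])*S-.5).astype(int);cv2.polylines(z,[p],True,col,1)
cv2.imwrite('pics/w5z_raw.png',z)
dr([.572,-.177,.080],.026,(0,0,255));dr([.572,-.177,.074],.026,(255,0,0))
zb=.1936-.0303+.012
for a in (zb,zb+.014): dr([.5777,-.1801,a],.022,(0,160,0))
cv2.imwrite('pics/w5z.png',z)
```

```text
(no output)
```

View pics/w5z.png

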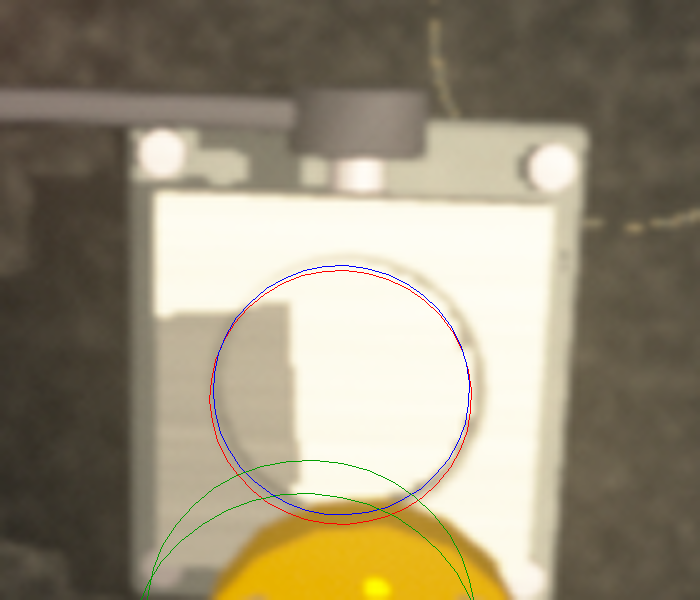

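View pics/w5z_raw.png

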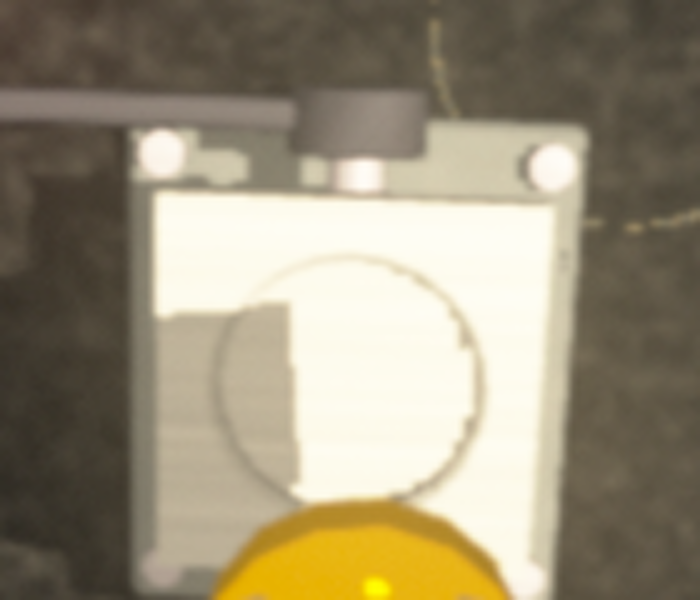

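The arm was probably still settling when I took that picture, so its pose is suspect. I'll look again now.

```bash
sed -i "s/^im=env.grab/cp('wrist');im=env.grab/" look.py; python3 look.py 6 stage_pocket lever_knob lever_pivot cam_lift
cat > ov.py <<'E'
from model import *
import sys
n=sys.argv[1];px,py,tz=map(float,sys.argv[2:5]);T=env.state()['tool_pos']
w=cv2.imread(f'pics/w{n}.png')
x0,y0=240,110;S=5
z=cv2.resize(w[y0:y0+120,x0:x0+140],None,fx=S,fy=S,interpolation=cv2.INTER_CUBIC)
def dr(C,r,col):
    p=((circ('wrist',C,r)+.5-[x0,y0])*S-.5).astype(int);cv2.polylines(z,[p],True,col,1)
dr([px,py,tz+.006],.026,(0,0,255));dr([px,py,tz],.026,(255,0,0))
zb=T[2]-.0303+.012
for a in (zb,zb+.014): dr([T[0],T[1],a],.022,(0,160,0))
cv2.imwrite(f'pics/ov{n}.png',z)
E
python3 ov.py 6 .572 -.177 .074
```

```text
7.8 [ 0.5787 -0.1734  0.1944] [ 1.7994e+02 -4.0000e-02  1.7764e+02] [ 1.   1.2 -0.2] 0.20582733444520368
stage_pocket [302.2 190.1] 0.89 [ 0.5737 -0.1828  0.074 ]
lever_knob [210.7  99.8] 0.87 [ 0.4819 -0.2722  0.048 ]
cam_lift [301.4 171.8] 0.76 [ 0.5686 -0.186   0.    ]
```

View pics/ov6.png

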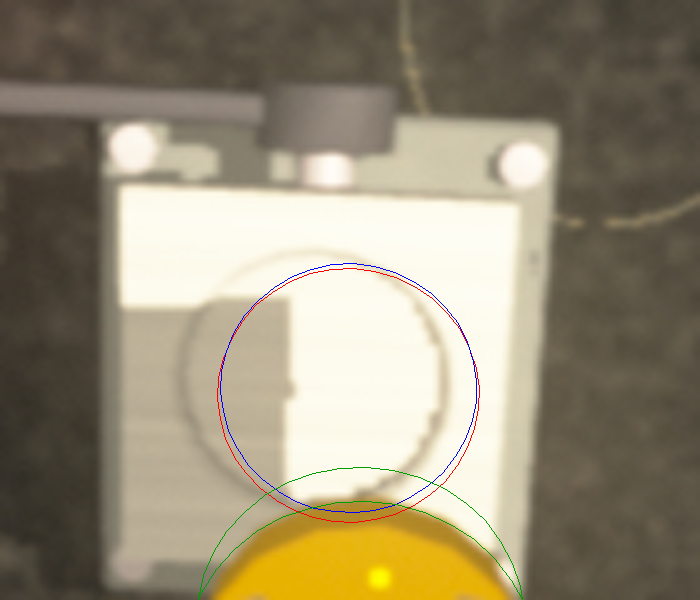

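```bash
cat > fit.py <<'E'
from model import *
from scipy.optimize import differential_evolution as DE
import sys
n=sys.argv[1]
T=env.state();cp('wrist');im=env.grab_frame('wrist');cv2.imwrite(f'pics/w{n}.png',im[:,:,::-1]);T2=env.state()
print(T['clock'],np.round(T['tool_pos'],4),np.round(T2['tool_pos'],4),np.round(T['tcp_rot'],2))
g=cv2.GaussianBlur(cv2.cvtColor(im,cv2.COLOR_RGB2GRAY).astype(np.float32),(0,0),.7)
hsv=cv2.cvtColor(im,cv2.COLOR_RGB2HSV);ye=cv2.dilate(cv2.inRange(hsv,(15,120,30),(36,255,255)),np.ones((9,9)))
def smp(P,I): return cv2.remap(I,P[:,0].astype(np.float32)[None],P[:,1].astype(np.float32)[None],cv2.INTER_LINEAR)[0]
def f(v):
    a=circ('wrist',[v[0],v[1],.08],v[2],90);i=circ('wrist',[v[0],v[1],.08],v[2]-.0035,90);o=circ('wrist',[v[0],v[1],.08],v[2]+.0035,90)
    ok=(smp(a,ye.astype(np.float32))==0)&(a[:,1]<235)
    # contrast normalised: neighbours on both sides brighter
    d=(np.minimum(smp(i,g),smp(o,g))-smp(a,g))[ok]
    return -np.clip(d,-15,15).mean()
r=DE(f,[(.55,.59),(-.20,-.16),(.0255,.0285)],seed=1,tol=1e-6);print('pocket',r.x.round(4),r.fun)
pz=r.x
# held casting: yellow upper edge; fit x,y,z0
m=cv2.inRange(hsv,(15,120,30),(36,255,255));cols=range(270,356)
E=[]
for c in cols:
    k=np.flatnonzero(m[150:262,c]);
    if len(k): E.append((c,150+k[0]))
E=np.array(E);print('cols',E[0],E[-1],'top',E[:,1].min())
x0,y0,S=240,110,5
z=cv2.resize(im[y0:y0+130,x0:x0+140,::-1],None,fx=S,fy=S,interpolation=cv2.INTER_CUBIC)
def dr(C,r,col):
    p=((circ('wrist',C,r)+.5-[x0,y0])*S-.5).astype(int);cv2.polylines(z,[p],True,col,1)
dr([pz[0],pz[1],.08],pz[2],(0,0,255))
for sx,col in((0,(0,160,0)),(.004,(255,0,255))):
  for a in(0,.014): dr([T['tool_pos'][0]+sx,T['tool_pos'][1],T['tool_pos'][2]-.0183+a],.022,col)
cv2.imwrite(f'pics/fit{n}.png',z)
E
python3 fit.py 7
```

```text
8.05 [ 0.5788 -0.1748  0.1948] [ 0.5788 -0.1751  0.1948] [1.7999e+02 1.0000e-02 1.7756e+02]
pocket [ 0.5681 -0.1828  0.0257] -12.268083572387695
cols [273 258] [351 258] top 209
```

View pics/fit7.png

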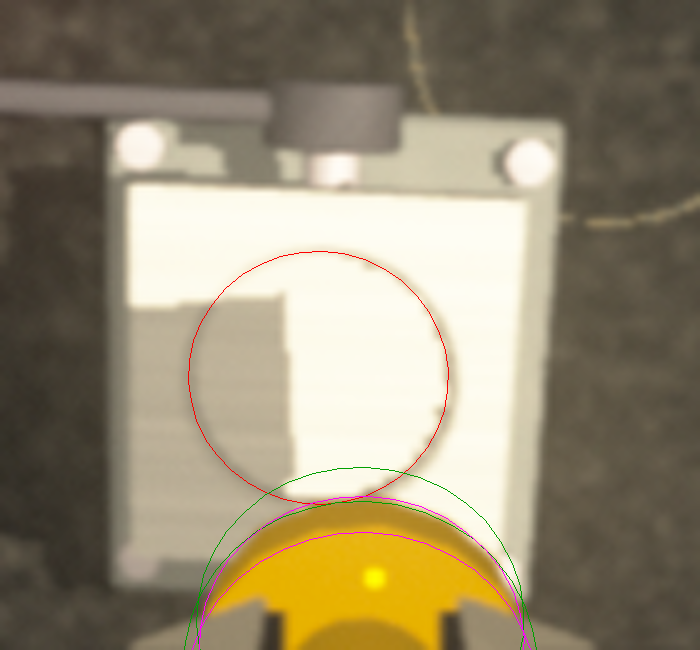

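Request:
{"api": "play_rows", "payload": {"plan": [{"fingers":0,"dx":5,"dy":-3,"dz":5,"ax":0,"ay":0,"az":0},{"fingers":0,"dx":5,"dy":-3,"dz":15,"ax":0,"ay":0,"az":0},{"fingers":0,"dx":4,"dy":-2,"dz":20,"ax":0,"ay":0,"az":0},{"fingers":0,"dx":0,"dy":0,"dz":20,"ax":0,"ay":0,"az":0},{"fingers":0,"dx":0,"dy":0,"dz":15,"ax":0,"ay":0,"az":0},{"fingers":0,"dx":0,"dy":0,"dz":5,"ax":0,"ay":0,"az":0},{"fingers":0,"dx":0,"dy":0,"dz":0,"ax":0,"ay":0,"az":0},{"fingers":0,"dx":0,"dy":0,"dz":0,"ax":0,"ay":0,"az":0},{"fingers":0,"dx":0,"dy":0,"dz":0,"ax":0,"ay":0,"az":0},{"fingers":0,"dx":0,"dy":0,"dz":0,"ax":0,"ay":0,"az":0}]}}

```text
clock: 9.1
tool_pos: [0.5651, -0.1832, 0.1156]
tcp_rot: [-180.0, 0.1, 177.5]
wrist_force: [-0.1, -0.8, -0.4]
gripper_width: 0.202
```

```bash
cat > fit2.py <<'E'
from model import *
import sys
n=sys.argv[1];px,py,ox,oy=map(float,sys.argv[2:6]);yaw=np.radians(float(sys.argv[6]))
T=env.state();cp('wrist');im=env.grab_frame('wrist');cv2.imwrite(f'pics/w{n}.png',im[:,:,::-1])
print(T['clock'],np.round(T['tool_pos'],4),np.round(T['tcp_rot'],2),np.round(T['wrist_force'],1))
x0,y0,S=230,100,5
z=cv2.resize(im[y0:y0+160//1-40,x0:x0+160,::-1],None,fx=S,fy=S,interpolation=cv2.INTER_CUBIC)
def pl(P,col): cv2.polylines(z,[((np.array(P)+.5-[x0,y0])*S-.5).astype(int)],True,col,1)
pl(circ('wrist',[px,py,.08],.026),(0,0,255))
c,s=np.cos(yaw),np.sin(yaw)
pl([proj('wrist',[px+c*a*.038-s*b*.038,py+s*a*.038+c*b*.038,.08]) for a,b in((-1,-1),(-1,1),(1,1),(1,-1))],(255,0,0))
for a in(0,.014): pl(circ('wrist',[T['tool_pos'][0]+ox,T['tool_pos'][1]+oy,T['tool_pos'][2]-.0183+a],.022),(255,0,255))
cv2.imwrite(f'pics/fit{n}.png',z)
E
python3 fit2.py 8 .5681 -.1828 .004 0 -3
```

```text
9.1 [ 0.5651 -0.1832  0.1156] [-1.7998e+02  9.0000e-02  1.7750e+02] [-0.1 -0.8 -0.4]
```

View pics/fit8.png

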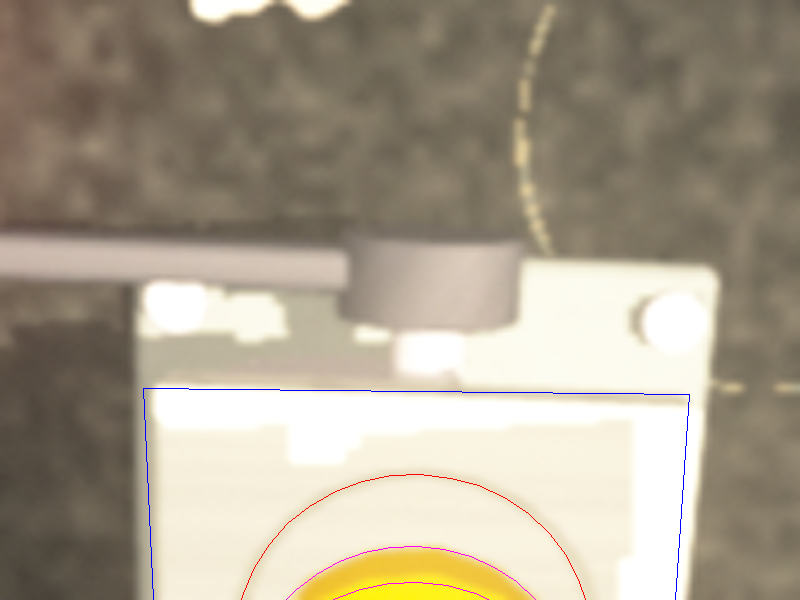

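Request:
{"api": "play_rows", "payload": {"plan": [{"fingers":0,"dx":1,"dy":0,"dz":4,"ax":0,"ay":0,"az":0},{"fingers":0,"dx":0,"dy":0,"dz":4,"ax":0,"ay":0,"az":0},{"fingers":0,"dx":0,"dy":0,"dz":4,"ax":0,"ay":0,"az":0},{"fingers":0,"dx":0,"dy":0,"dz":3,"ax":0,"ay":0,"az":0},{"fingers":0,"dx":0,"dy":0,"dz":2,"ax":0,"ay":0,"az":0},{"fingers":0,"dx":0,"dy":0,"dz":2,"ax":0,"ay":0,"az":0},{"fingers":0,"dx":0,"dy":0,"dz":2,"ax":0,"ay":0,"az":0},{"fingers":0,"dx":0,"dy":0,"dz":1,"ax":0,"ay":0,"az":0},{"fingers":0,"dx":0,"dy":0,"dz":0,"ax":0,"ay":0,"az":0},{"fingers":0,"dx":0,"dy":0,"dz":0,"ax":0,"ay":0,"az":0}]}}

```text
clock: 10.15
tool_pos: [0.5634, -0.183, 0.0928]
tcp_rot: [-180.0, 0.0, 177.5]
wrist_force: [0.3, 1.0, -0.9]
gripper_width: 0.209
```

```bash
python3 fit2.py 9 .5681 -.1828 .004 0 -5
```

```text
10.15 [ 0.5634 -0.183   0.0928] [-180.      0.    177.49] [ 0.3  1.  -0.9]
```

View pics/fit9.png

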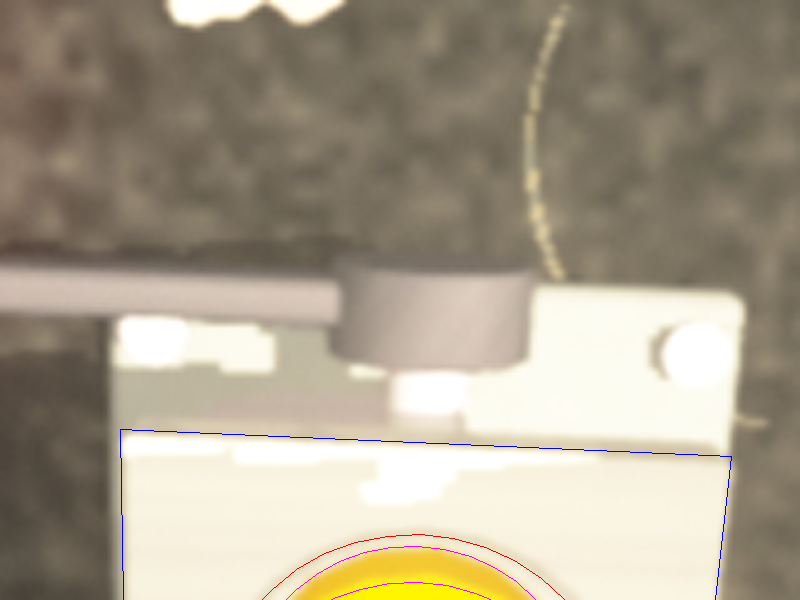

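Request:
{"api": "play_rows", "payload": {"plan": [{"fingers":0,"dx":0,"dy":0,"dz":1,"ax":0,"ay":0,"az":0},{"fingers":0,"dx":0,"dy":0,"dz":0,"ax":0,"ay":0,"az":0},{"fingers":0.25,"dx":0,"dy":0,"dz":0,"ax":0,"ay":0,"az":0},{"fingers":0.3,"dx":0,"dy":0,"dz":0,"ax":0,"ay":0,"az":0},{"fingers":0.4,"dx":0,"dy":0,"dz":0,"ax":0,"ay":0,"az":0},{"fingers":0.55,"dx":0,"dy":0,"dz":0,"ax":0,"ay":0,"az":0},{"fingers":0.7,"dx":0,"dy":0,"dz":0,"ax":0,"ay":0,"az":0},{"fingers":0.7,"dx":0,"dy":0,"dz":0,"ax":0,"ay":0,"az":0},{"fingers":0.7,"dx":0,"dy":0,"dz":0,"ax":0,"ay":0,"az":0},{"fingers":0.7,"dx":0,"dy":0,"dz":0,"ax":0,"ay":0,"az":0}]}}

```text
clock: 11.2
tool_pos: [0.5634, -0.183, 0.0917]
tcp_rot: [180.0, -0.0, 177.5]
wrist_force: [-0.4, -0.6, 0.7]
gripper_width: 0.693
```

Request:
{"api": "play_rows", "payload": {"plan": [{"fingers":0.7,"dx":0,"dy":0,"dz":-10,"ax":0,"ay":0,"az":0},{"fingers":0.7,"dx":0,"dy":0,"dz":-20,"ax":0,"ay":0,"az":0},{"fingers":0.7,"dx":0,"dy":0,"dz":-25,"ax":0,"ay":0,"az":0},{"fingers":0.7,"dx":0,"dy":0,"dz":-25,"ax":0,"ay":0,"az":0},{"fingers":0.7,"dx":0,"dy":0,"dz":-25,"ax":0,"ay":0,"az":0},{"fingers":0.7,"dx":0,"dy":0,"dz":-20,"ax":0,"ay":0,"az":0},{"fingers":0.7,"dx":0,"dy":0,"dz":-10,"ax":0,"ay":0,"az":0},{"fingers":0.7,"dx":0,"dy":0,"dz":0,"ax":0,"ay":0,"az":0},{"fingers":0.7,"dx":0,"dy":0,"dz":0,"ax":0,"ay":0,"az":0},{"fingers":0.7,"dx":0,"dy":0,"dz":0,"ax":0,"ay":0,"az":0}]}}

```text
clock: 12.2
tool_pos: [0.5625, -0.1827, 0.2253]
tcp_rot: [180.0, -0.1, 177.5]
wrist_force: [1.1, 0.3, -0.0]
gripper_width: 0.701
```

```bash
python3 look.py 10 lever_knob lever_pivot stage_pocket
python3 - <<'E'
from model import *
w=cv2.imread('pics/w10.png')[:,:,::-1].copy()
for z in (.074,.080): print(z,fitcast(w,'wrist',z0=z,x0=(.568,-.183)))
E
```

```text
12.2 [ 0.5625 -0.1827  0.2253] [ 1.7996e+02 -1.4000e-01  1.7750e+02] [ 1.1  0.3 -0. ] 0.7007561622038038
lever_knob [230.4 116.4] 0.91 [ 0.4816 -0.2719  0.048 ]
lever_pivot [448.  236.4] 0.73 [ 0.6409 -0.0108  0.048 ]
0.074 (array([ 0.56734634, -0.1834453 ]), np.float64(0.9102296450939458), np.int64(1213))
0.08 (array([ 0.5665171 , -0.18312199]), np.float64(0.8756106641995645), np.int64(1213))
```

View pics/w10.png

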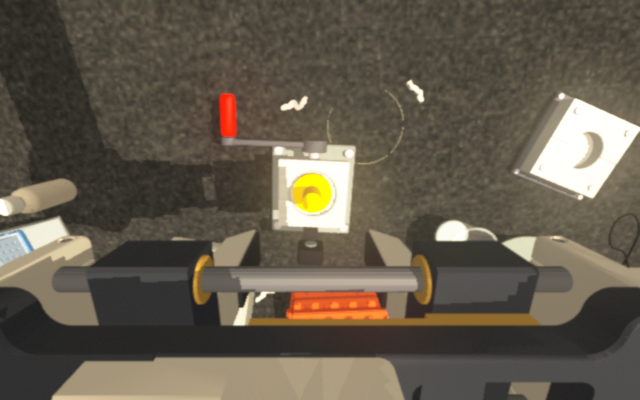

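Casting stands upright at (313,193), centred in the pocket ring and released. Next I'll measure the knob: the red bar at about (228,115).

```bash
cat > knob.py <<'E'
from model import *
import sys
from scipy.optimize import minimize
def red(im):
    hsv=cv2.cvtColor(im,cv2.COLOR_RGB2HSV);m=cv2.inRange(hsv,(0,150,50),(7,255,255))|cv2.inRange(hsv,(172,150,50),(180,255,255))
    n,l,st,ce=cv2.connectedComponentsWithStats(m);return l,st,ce,n
def fitknob(im,c,z,x0):
    l,st,ce,n=red(im);p=proj(c,[x0[0],x0[1],z]);k=min(range(1,n),key=lambda i:np.hypot(*(ce[i]-p))+(1e3 if st[i,4]<15 else 0))
    m=l==k;S=8;x,y,w,h=st[k,:4];X0,Y0=x-10,y-10;W,H=w+20,h+20
    big=cv2.resize(m[max(Y0,0):Y0+H,X0:X0+W].astype(np.uint8)*255,None,fx=S,fy=S)>127
    def f(v):
        a=np.array([np.cos(v[2]),np.sin(v[2]),0]);b=np.array([-a[1],a[0],0]);u=np.array([0,0,1.])
        C=np.array([v[0],v[1],z]);t=np.linspace(0,2*np.pi,24)
        P=np.array([proj(c,C+s*a*.023+.009*(np.cos(q)*b+np.sin(q)*u)) for s in(-1,1) for q in t])
        r=np.zeros(big.shape,np.uint8);cv2.fillConvexPoly(r,cv2.convexHull(((P+.5-[X0,max(Y0,0)])*S-.5).astype(np.float32)).astype(np.int32),1)
        r=r>0;return 1-(r&big).sum()/(r|big).sum()
    x0=np.array(x0);b=minimize(f,x0,method='Nelder-Mead',options=dict(initial_simplex=[x0,x0+[.006,0,0],x0+[0,.006,0],x0+[0,0,.06]],xatol=1e-4,fatol=1e-4))
    return b.x[:2].round(4),np.degrees(b.x[2]).round(2),1-b.fun
if __name__=='__main__':
    for c,f in (('wrist','w10'),('top','top0'),('scene','scene0')):
        print(c,fitknob(cv2.imread(f'pics/{f}.png')[:,:,::-1].copy(),c,.048,(.481,-.272,-.08)))
E
python3 knob.py
```

```text
wrist (array([ 0.4808, -0.2751]), np.float64(-4.84), np.float64(0.92931123236899))
top (array([ 0.4796, -0.2745]), np.float64(-2.91), np.float64(0.7951330798479087))
scene (array([ 0.4815, -0.277 ]), np.float64(-3.02), np.float64(0.8655290971603209))
```

Request:
{"api": "play_rows", "payload": {"plan": [{"fingers":0.5,"dx":0,"dy":0,"dz":0,"ax":0,"ay":0,"az":0.04},{"fingers":0.5,"dx":15,"dy":-20,"dz":5,"ax":0,"ay":0,"az":0},{"fingers":0.5,"dx":15,"dy":-20,"dz":10,"ax":0,"ay":0,"az":0},{"fingers":0.5,"dx":15,"dy":-20,"dz":20,"ax":0,"ay":0,"az":0},{"fingers":0.5,"dx":15,"dy":-20,"dz":25,"ax":0,"ay":0,"az":0},{"fingers":0.5,"dx":14,"dy":-19,"dz":25,"ax":0,"ay":0,"az":0},{"fingers":0.5,"dx":0,"dy":0,"dz":20,"ax":0,"ay":0,"az":0},{"fingers":0.5,"dx":0,"dy":0,"dz":15,"ax":0,"ay":0,"az":0},{"fingers":0.5,"dx":0,"dy":0,"dz":0,"ax":0,"ay":0,"az":0},{"fingers":0.5,"dx":0,"dy":0,"dz":0,"ax":0,"ay":0,"az":0}]}}

```text
clock: 13.4
tool_pos: [0.4814, -0.2752, 0.1066]
tcp_rot: [180.0, -0.0, 175.2]
wrist_force: [0.7, 0.5, -0.6]
gripper_width: 0.5
```

```bash
python3 look.py 11
python3 - <<'E'
from knob import *
print(fitknob(cv2.imread('pics/w11.png')[:,:,::-1].copy(),'wrist',.048,(.481,-.275,-.08)), env.state()['tool_pos'])
E
```

```text
13.4 [ 0.4814 -0.2752  0.1066] [ 1.7998e+02 -4.0000e-02  1.7522e+02] [ 0.7  0.5 -0.6] 0.4999356182032113
(array([ 0.4811, -0.2756]), np.float64(-4.34), np.float64(0.933592100942821)) [ 0.48194551 -0.2754617   0.10723049]
```

View pics/w11.png

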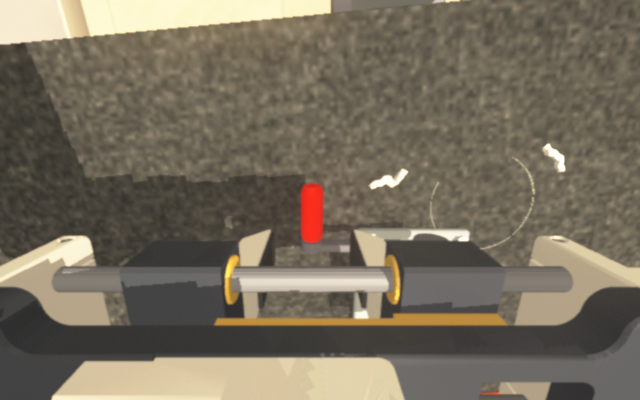

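Knob at (312,213), centred between the open fingers. I'll descend and grip.

Request:
{"api": "play_rows", "payload": {"plan": [{"fingers":0.5,"dx":1,"dy":0,"dz":15,"ax":0,"ay":0,"az":0},{"fingers":0.5,"dx":1,"dy":0,"dz":20,"ax":0,"ay":0,"az":0},{"fingers":0.5,"dx":1,"dy":0,"dz":20,"ax":0,"ay":0,"az":0},{"fingers":0.5,"dx":0,"dy":0,"dz":15,"ax":0,"ay":0,"az":0},{"fingers":0.5,"dx":0,"dy":0,"dz":8,"ax":0,"ay":0,"az":0},{"fingers":0.5,"dx":0,"dy":0,"dz":0,"ax":0,"ay":0,"az":0},{"fingers":0.3,"dx":0,"dy":0,"dz":0,"ax":0,"ay":0,"az":0},{"fingers":0.2,"dx":0,"dy":0,"dz":0,"ax":0,"ay":0,"az":0},{"fingers":0.1,"dx":0,"dy":0,"dz":0,"ax":0,"ay":0,"az":0},{"fingers":0,"dx":0,"dy":0,"dz":0,"ax":0,"ay":0,"az":0}], "newtons": 20}}

```text
clock: 14.45
tool_pos: [0.4788, -0.2754, 0.0293]
tcp_rot: [-180.0, 0.1, 175.2]
wrist_force: [-0.2, -0.4, -0.3]
gripper_width: 0.201
```

Request:
{"api": "play_rows", "payload": {"plan": [{"fingers":0,"dx":0,"dy":0,"dz":0,"ax":0,"ay":0,"az":0},{"fingers":0,"dx":0,"dy":0,"dz":0,"ax":0,"ay":0,"az":0},{"fingers":0,"dx":0,"dy":0,"dz":0,"ax":0,"ay":0,"az":0},{"fingers":0,"dx":0,"dy":0,"dz":0,"ax":0,"ay":0,"az":0},{"fingers":0,"dx":0,"dy":0,"dz":0,"ax":0,"ay":0,"az":0},{"fingers":0,"dx":0,"dy":0,"dz":0,"ax":0,"ay":0,"az":0},{"fingers":0,"dx":0,"dy":0,"dz":0,"ax":0,"ay":0,"az":0},{"fingers":0,"dx":0,"dy":0,"dz":0,"ax":0,"ay":0,"az":0},{"fingers":0,"dx":0,"dy":0,"dz":0,"ax":0,"ay":0,"az":0},{"fingers":0,"dx":0,"dy":0,"dz":0,"ax":0,"ay":0,"az":0}]}}

```text
clock: 15.45
tool_pos: [0.4787, -0.2753, 0.0288]
tcp_rot: [-180.0, 0.0, 175.2]
wrist_force: [1.7, 0.6, 1.9]
gripper_width: 0.192
```

```bash
python3 -c "
import numpy as np
t=np.radians(np.arange(0,91,3));y=100*(1-np.cos(t));z=100*np.sin(t)
y=y.round(1);z=z.round(1)
print(list(zip(np.diff(y).round(1).tolist(),(-np.diff(z)).round(1).tolist())))"
```

```text
[(0.1, -5.2), (0.4, -5.3), (0.7, -5.1), (1.0, -5.2), (1.2, -5.1), (1.5, -5.0), (1.7, -4.9), (2.0, -4.9), (2.3, -4.7), (2.5, -4.6), (2.7, -4.5), (3.0, -4.3), (3.2, -4.1), (3.4, -4.0), (3.6, -3.8), (3.8, -3.6), (4.0, -3.4), (4.1, -3.2), (4.3, -3.0), (4.5, -2.7), (4.6, -2.5), (4.7, -2.3), (4.9, -2.0), (4.9, -1.7), (5.0, -1.5), (5.1, -1.2), (5.2, -1.0), (5.1, -0.7), (5.3, -0.4), (5.2, -0.1)]
```

Request:
{"api": "play_rows", "payload": {"plan": [{"fingers":0,"dx":0,"dy":0.1,"dz":-5.2,"ax":0,"ay":0,"az":0},{"fingers":0,"dx":0,"dy":0.4,"dz":-5.3,"ax":0,"ay":0,"az":0},{"fingers":0,"dx":0,"dy":0.7,"dz":-5.1,"ax":0,"ay":0,"az":0},{"fingers":0,"dx":0,"dy":1.0,"dz":-5.2,"ax":0,"ay":0,"az":0},{"fingers":0,"dx":0,"dy":1.2,"dz":-5.1,"ax":0,"ay":0,"az":0},{"fingers":0,"dx":0,"dy":1.5,"dz":-5.0,"ax":0,"ay":0,"az":0},{"fingers":0,"dx":0,"dy":1.7,"dz":-4.9,"ax":0,"ay":0,"az":0},{"fingers":0,"dx":0,"dy":2.0,"dz":-4.9,"ax":0,"ay":0,"az":0},{"fingers":0,"dx":0,"dy":2.3,"dz":-4.7,"ax":0,"ay":0,"az":0},{"fingers":0,"dx":0,"dy":2.5,"dz":-4.6,"ax":0,"ay":0,"az":0}]}}

```text
clock: 16.45
tool_pos: [0.4798, -0.2621, 0.0793]
tcp_rot: [-180.0, 0.0, 175.2]
wrist_force: [3.7, -2.3, -0.6]
gripper_width: 0.19
```

Request:
{"api": "play_rows", "payload": {"plan": [{"fingers":0,"dx":0,"dy":2.7,"dz":-4.5,"ax":0,"ay":0,"az":0},{"fingers":0,"dx":0,"dy":3.0,"dz":-4.3,"ax":0,"ay":0,"az":0},{"fingers":0,"dx":0,"dy":3.2,"dz":-4.1,"ax":0,"ay":0,"az":0},{"fingers":0,"dx":0,"dy":3.4,"dz":-4.0,"ax":0,"ay":0,"az":0},{"fingers":0,"dx":0,"dy":3.6,"dz":-3.8,"ax":0,"ay":0,"az":0},{"fingers":0,"dx":0,"dy":3.8,"dz":-3.6,"ax":0,"ay":0,"az":0},{"fingers":0,"dx":0,"dy":4.0,"dz":-3.4,"ax":0,"ay":0,"az":0},{"fingers":0,"dx":0,"dy":4.1,"dz":-3.2,"ax":0,"ay":0,"az":0},{"fingers":0,"dx":0,"dy":4.3,"dz":-3.0,"ax":0,"ay":0,"az":0},{"fingers":0,"dx":0,"dy":4.5,"dz":-2.7,"ax":0,"ay":0,"az":0}]}}

```text
clock: 17.45
tool_pos: [0.4829, -0.2257, 0.1161]
tcp_rot: [-180.0, 0.1, 175.2]
wrist_force: [3.3, -4.3, 1.3]
gripper_width: 0.187
```

Request:
{"api": "play_rows", "payload": {"plan": [{"fingers":0,"dx":0,"dy":4.6,"dz":-2.5,"ax":0,"ay":0,"az":0},{"fingers":0,"dx":0,"dy":4.7,"dz":-2.3,"ax":0,"ay":0,"az":0},{"fingers":0,"dx":0,"dy":4.9,"dz":-2.0,"ax":0,"ay":0,"az":0},{"fingers":0,"dx":0,"dy":4.9,"dz":-1.7,"ax":0,"ay":0,"az":0},{"fingers":0,"dx":0,"dy":5.0,"dz":-1.5,"ax":0,"ay":0,"az":0},{"fingers":0,"dx":0,"dy":5.1,"dz":-1.2,"ax":0,"ay":0,"az":0},{"fingers":0,"dx":0,"dy":5.2,"dz":-1.0,"ax":0,"ay":0,"az":0},{"fingers":0,"dx":0,"dy":5.1,"dz":-0.7,"ax":0,"ay":0,"az":0},{"fingers":0,"dx":0,"dy":5.3,"dz":-0.4,"ax":0,"ay":0,"az":0},{"fingers":0,"dx":0,"dy":5.2,"dz":0,"ax":0,"ay":0,"az":0}]}}

```text
clock: 18.45
tool_pos: [0.4872, -0.175, 0.1295]
tcp_rot: [-180.0, 0.1, 175.2]
wrist_force: [2.7, -2.2, 8.0]
gripper_width: 0.19
```

```bash
python3 look.py 12
python3 - <<'E'
from model import *
for c in('top','scene'):
    im=env.grab_frame(c);cv2.imwrite(f'pics/{c}12.png',im[:,:,::-1])
    x,y=(int(v) for v in proj(c,[.53,-.2,.1]));cv2.imwrite(f'pics/{c}12z.png',cv2.resize(im[y-50:y+50,x-65:x+65,::-1],None,fx=6,fy=6,interpolation=cv2.INTER_CUBIC))
s=env.state();print(s['clock'],s['tool_pos'].round(4) if hasattr(s['tool_pos'],'round') else s['tool_pos'],np.round(s['wrist_force'],1))
E
```

```text
18.45 [ 0.4872 -0.175   0.1295] [-1.8000e+02  5.0000e-02  1.7521e+02] [ 2.7 -2.2  8. ] 0.19028885593151854
18.6 [ 0.4873 -0.1745  0.1295] [ 2.9 -1.7  8.6]
```

View pics/w12.png

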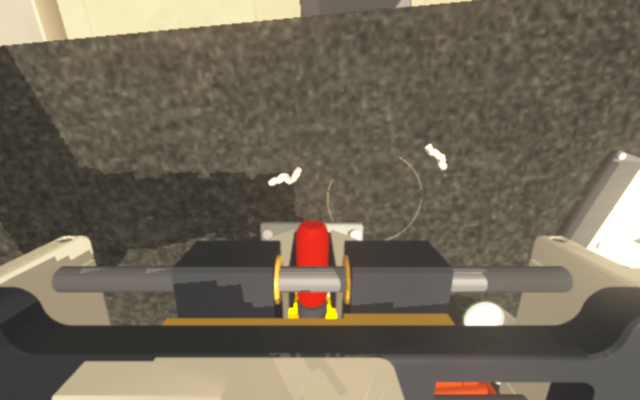

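View pics/scene12z.png

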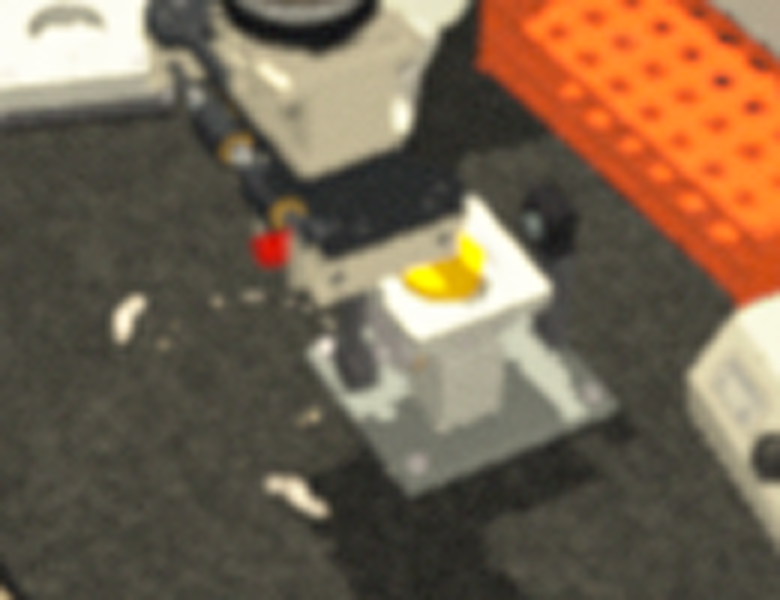

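View pics/top12z.png

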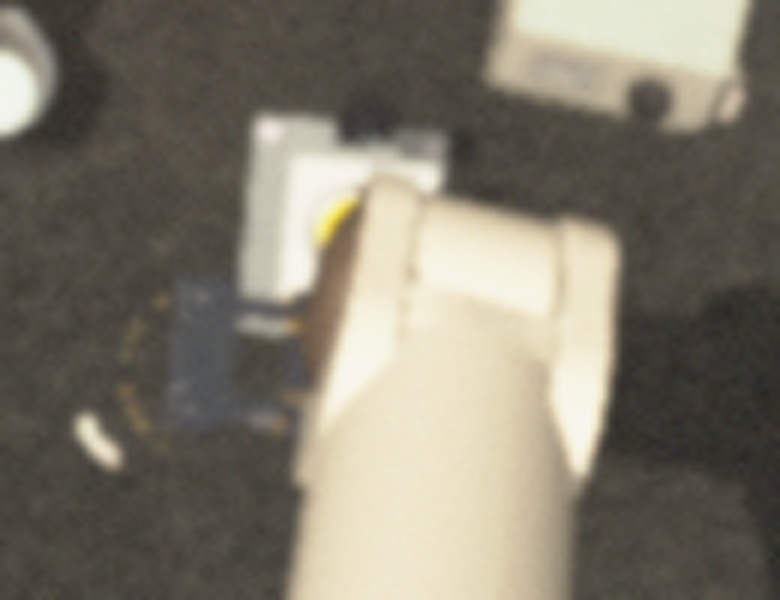

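Stage is raised with the casting upright in it. The arc works out at about 90.6–91°, and there is about 8 N along the lever, so I'll trim slightly back and relax that push.

Request:
{"api": "play_rows", "payload": {"plan": [{"fingers":0,"dx":0,"dy":-0.8,"dz":-0.5,"ax":0,"ay":0,"az":0},{"fingers":0,"dx":0,"dy":-0.7,"dz":-0.3,"ax":0,"ay":0,"az":0},{"fingers":0,"dx":0,"dy":0,"dz":0,"ax":0,"ay":0,"az":0},{"fingers":0,"dx":0,"dy":0,"dz":0,"ax":0,"ay":0,"az":0},{"fingers":0,"dx":0,"dy":0,"dz":0,"ax":0,"ay":0,"az":0},{"fingers":0,"dx":0,"dy":0,"dz":0,"ax":0,"ay":0,"az":0},{"fingers":0,"dx":0,"dy":0,"dz":0,"ax":0,"ay":0,"az":0},{"fingers":0,"dx":0,"dy":0,"dz":0,"ax":0,"ay":0,"az":0},{"fingers":0,"dx":0,"dy":0,"dz":0,"ax":0,"ay":0,"az":0},{"fingers":0,"dx":0,"dy":0,"dz":0,"ax":0,"ay":0,"az":0}]}}

```text
clock: 19.6
tool_pos: [0.487, -0.1768, 0.1296]
tcp_rot: [180.0, 0.0, 175.2]
wrist_force: [4.0, -1.5, 2.6]
gripper_width: 0.189
```

```bash
python3 look.py 13
python3 - <<'E'
from model import *
im=cv2.imread('pics/w13.png')
x0,y0,S=240,190,5
z=cv2.resize(im[y0:y0+120,x0:x0+140],None,fx=S,fy=S,interpolation=cv2.INTER_CUBIC)
a=np.radians(-4.8);X=np.array([np.cos(a),np.sin(a),0]);Y=np.array([-X[1],X[0],0])
C=np.array([.568,-.183,.0])+X*-.081   # expected pivot plane
for off,col in((0,(0,255,0)),):
    p=[proj('wrist',C+s*X*.023+np.array([0,0,.157])) for s in(-1,1)]
    p=((np.array(p)+.5-[x0,y0])*S-.5).astype(int);cv2.line(z,tuple(map(int,p[0])),tuple(map(int,p[1])),col,1)
cv2.imwrite('pics/k13.png',z);s=env.state();print(s['clock'],np.round(s['tool_pos'],4),np.round(s['wrist_force'],1))
E
```

```text
19.6 [ 0.487  -0.1768  0.1296] [1.7999e+02 4.0000e-02 1.7521e+02] [ 4.  -1.5  2.6] 0.18903678968101195
19.65 [ 0.4871 -0.1768  0.1296] [ 4.6 -1.6  2.8]
```

View pics/k13.png

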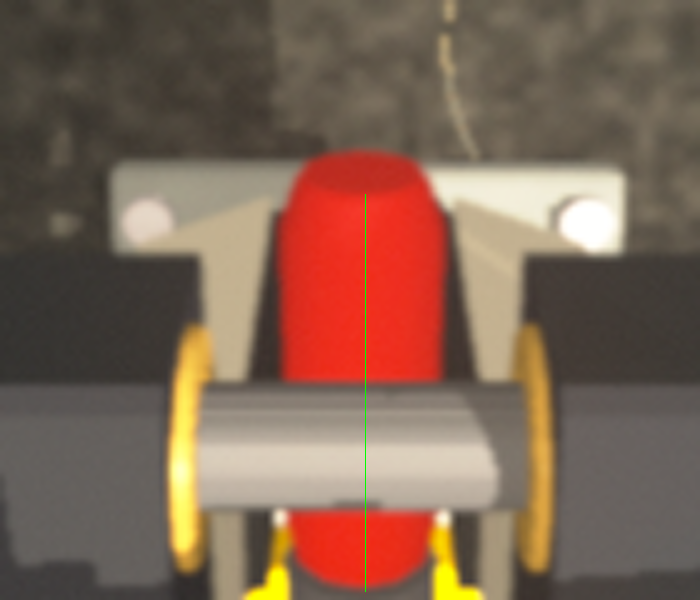

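```bash
python3 -c "
from plant import env
print(env.close_job(), env.state()['clock'])"
```

```text
the job is handed in; nothing more can be done
the job is handed in; nothing more can be done
```

The job is done and handed in at about 20 s on the robot's clock, against the 61 s limit.

I lifted the casting out of the mould by its stem, set it upright in the stage pocket and let go. I then gripped the red knob and swung the lever up. The arm is still holding it there.

**Last checks:**
- **Lever angle:** about 89.4° by the knob's travel. The first stop came out at about 90.6–91°, so I trimmed it back by 1.5 mm at the knob. The final wrist picture shows the knob within about 1 mm of the line above the pivot.
- **Grip and force:** the gripper opening is about 17.5 mm, which fits the 18 mm knob. The wrist force is about 5 N.
- **Casting:** after release it stood upright, within about 1 mm of the pocket centre. The scene picture with the stage raised shows it still standing.
- **Bystanders:** I kept the arm clear of the cup, vial and beaker, but did not measure them again at the end.

**What disagreed:**
- The wrist-camera picture taken while the arm was still settling gave a poor pose, so I took it again.
- The network put the pocket about 5 mm off in x, so I used a fit of the pocket rim instead.
- The held casting appeared 3 mm further from the fingers' centre line than the pre-grasp fit suggested. I corrected for that when placing it.

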